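# Free the kickstand, flip it down and hold the frame stub upright

## Task

Lift the red travel ring up off the two pins that it hangs over and lay it flat on the green bench mat, off the grey stand, without dropping it. Then swing the yellow-tipped kickstand out and down, over centre, until it is fully down, and take hold of the frame stub (its T-bar is the handle) and bring the mast upright. The program finishes while still holding the mast upright with the gripper, clear of its rear stop and not resting on the kickstand; leave the other things on the bench where they are.

Things in the scene. Friction and masses are not known exactly. Their poses are not given: they have to be found in the camera images.
- stand: Grey fixed bench stand, yaw varies. Origin on the bench straight below the hub axis; its y axis is parallel to the hub axis, +x points to the rear stop post (steel rod with rubber ball, up to 142 mm high, at x +40 to +90 mm). Plate 12 mm thick, from x -120 to +95 mm and y -55 to +55 mm; two fork cheeks carry the hub.
- mast: Blue frame stub, tube 18 x 22 mm, black box behind, 0.8 kg, free to tip about its hub. Origin on the hub axis, 55 mm above the bench; z runs up the tube, y along the hub. It starts tipped 0.30 rad to the stand's +x, on the rear stop; upright = z vertical. Let go it falls back on the stop, or forward until the lowered kickstand's tip meets the plate, about 0.11 rad past upright.
- mast_bar (a point): Middle of the black T-bar at the mast's top, 209 mm from the hub axis: round bar 16 mm thick, 36 mm long along y, round ends; a pin 10 mm thick stands 17 mm above it (vertical while the mast leans on its stop). Can be gripped over its two ends, or across it.
- kickstand (a joint): Kickstand angle to the mast, rad: 0 folded up along the mast's front (the stand's -x side), 2.5 fully down at its stop. It swings out to -x, then down. An over-centre spring beside it (about 0.04 N m, 0.5 N at the foot bar) pulls it to either end: with the mast on its stop, let go below about 0.85 it folds up again, beyond 1.1 it goes down by itself.
- kickstand_hinge (a point): Kickstand hinge, on the mast: 85 mm up the mast from the hub axis and 24 mm in front of it (mast's -x); its axis is parallel to y.
- foot_bar (a point): Middle of the kickstand's yellow foot bar, 117 mm from its hinge: round bar 16 mm thick, 44 mm long along y, round ends, with a yellow pin 10 mm thick standing 17 mm beyond it. At the start it lies in front of the T-bar at the same height, 25 mm from it centre to centre.
- travel_ring: Red ring, 56 mm outside, 40 mm inside diameter, 10 mm high, 40 g. Origin at the centre of its underside. It starts level on the foot bar and the T-bar, round their two pins, and so locks the kickstand; it must rise 20 mm to clear the pins. The mat left of the stand (x 0.42 to 0.50, y 0.17 to 0.26) is always free.
- driver_red: Bystander: red screwdriver, about 137 x 97 x 24 mm as it lies, on the right. Leave it.
- tape_black: Bystander: black tape roll, 67 mm across, 18 mm high, on the right. Leave it.
- solder_reel: Bystander: white solder reel, 60 mm across, 36 mm high, on the right. Leave it.
- flux_jar: Bystander: flux tin, 46 mm across, 35 mm high, on the right. Leave it.
- side_cutters: Bystander: orange side cutters, 119 x 85 x 12 mm, on the left. Leave it.
- tape_yellow: Bystander: yellow tape roll, 62 mm across, 19 mm high, on the left. Leave it.
- hero_pack: Bystander: small black battery pack, 89 x 56 x 19 mm, on the left. Leave it.

How it is judged:
By the outcome, as a careful person would: the job done as asked, in the order asked, and still so for the second after the job is handed in, while the arm keeps its last pose, push and grip.
It also fails if it takes over 72 s, if anything falls off the work surface, if the arm or the gripper's body presses on something with over 40 N, if the wrist force passes 120 N, or if a joint passes its speed limit or range.

## Robot

A 6-joint arm with a two-finger parallel gripper is mounted at the origin on a cart in front of the work surface, level with it; the furniture and walls round the work are solid. World frame = base frame: x ahead of the robot, y to its left, z up, the work surface at z = 0. Lengths are in m, angles in rad, forces in N, time in s.
With the tool pointing down it reaches from about 0.35 to 0.975 m from the base axis. Payload 17.4 kg.
Tool frame: the origin (TCP) lies at the very end of the fingers, on their centre line; the grasp point (between the pads) lies 19 mm behind it; z points along the fingers, y is the line along which they close (so a half turn about z gives the same grasp; the last joint's range is limited). The gripper opens to 85 mm and grips with 20 to 120 N. Pads are 22 mm wide; open, the fingers measure 114 mm over their backs; the gripper's body (76 mm by 85 mm) begins 54 mm behind the grasp point. The pads swing forward as they close: fully open they stand 13 mm farther back than shut.
Start: joints at [-1.211, 0.116, 1.442, -0, 1.584, -0.038], TCP at [0.261, -0.622, 0.231] pointing down, gripper open.
Joint ranges: [-2.83, 2.83], [-0.83, 2.19], [0.07, 2.5], [-1.14, 4.28], [0.01, 3], [-2.97, 2.97]. Speed limits (rad/s): [1.89, 1.89, 2.22, 3.14, 3.14, 3.14].

## Interface

Orientations are given as a unit quaternion [w, x, y, z].
In Python, from rig import monitor, optics, job gives the robot as it stands. The module is installed in compiled form; this text tells all that it offers.
- The arm moves only by the tool play_rows, never from a script. Its argument "targets" is a list of rows, each an object with "delta_pos": the shift along the tool's x, y, z in m, a list of three; "rot": the turn, a rotation vector about the tool's x, y, z in units of 8 degrees (1.0 is 8 degrees), a list of three; "fingers": the finger opening in m, from 0 to 0.0854. A call has 1 to 8 rows; each row is the pose to reach, as a shift and turn from the pose commanded when the call began, along the tool's axes at that moment; what a row does not reach only later rows make up. A row lasts 1/8 s, in which the tool goes at most 62.5 mm and 10.7 degrees, less where a joint would pass 70% of its speed; a pose out of reach is approached as far as the arm can. A call with a gripper value outside its range is refused whole. The fingers move at their own pace and stop on an object; "force" is the grip in N (left out, the last holds). Time passes only in rows, so rows that repeat a pose let the fingers close. It gives the time, the measured TCP pose, the force, the opening and the grip force at its end, in the units of the state.
- monitor.state(): the state, without advancing time (a new reading comes with each control period).
- optics.read_camera(name): name is "scene" or "top" or "wrist"; returns (picture, depth): 384x512x3 uint8, blue, green, red; 384x512 float32, m along the optical axis (not along the pixel's ray), 0 where there is no reading.
- optics.camera_params(name): a dict with "intrinsics" (3x3 intrinsics, pixels), "cam_to_world" (4x4, takes a point from camera to world coordinates). Camera axes: x right, y down, z forward; pixel columns grow to the right and rows downward; lengths in m; the calibration is good to about 2 mm. The wrist camera is an equidistant fisheye: a pixel r from the principal point sees the ray r / f radians off the axis. A picture is of the moment at which its call begins: read the wrist's pose just before it. camera_params takes no time and is no camera call; for the wrist camera it gives the pose at the moment of the call.
- job.hand_in(): hands the job in; it is judged then, once.
The state is a dict: "clock": time; "q": joint angles; "qd": joint speeds; "effort": joint torques, N m; "tool_pos": TCP position; "eef_rot": TCP orientation; "force": force on the tool from outside, world axes, zero at the start; "ft_torque": the same for the moment, N m; "gripper_width": opening from 0.0 (shut) to 1.0 (fully open); "gripper_force": force on a finger pad.
Only numpy, scipy, OpenCV 4.12 (cv2) and the standard library are available. Lean on these libraries where they do the work, as an engineer would, in place of code of your own. Each camera call takes 0.05 s, during which the arm holds its last target. There are 200 camera calls.

## Working session

There is one attempt and no reset: what is moved stays moved. The work goes in short steps, Python scripts to look and compute and a tool call to move; the robot and the scene stay as the last step left them, time stands still between calls to the robot, and variables do not carry over. Pictures are saved under pics/ and viewed, at most 10 in all, crops included, and the job is handed in when it is done.

Besides the shell and the picture viewer there is one more tool, called after "Emit:" in YAML: its name, and indented under it one key for each argument. play_rows: Moves the arm, as the interface text tells. Its arguments: {"type":"object","properties":{"targets":{"type":"array"},"force":{"type":"number"}},"required":["targets"]}

```bash
mkdir -p pics; cat > h.py <<'E'
import numpy as np, cv2
from rig import monitor, optics, job
from scipy.spatial.transform import Rotation as R
def snap(n,f):
    p=optics.camera_params(n); im,d=optics.read_camera(n); cv2.imwrite('pics/%s.png'%f,im); np.savez('pics/%s.npz'%f,d=d,im=im,K=p['intrinsics'],T=p['cam_to_world']); return im,d,p
def cloud(f):
    z=np.load('pics/%s.npz'%f); d=z['d']; K=z['K']; v,u=np.indices(d.shape)
    P=np.stack([(u-K[0,2])/K[0,0]*d,(v-K[1,2])/K[1,1]*d,d],-1); return P@z['T'][:3,:3].T+z['T'][:3,3], z['im'], d
def tool():
    s=monitor.state(); q=s['eef_rot']; return s,np.array(s['tool_pos']),R.from_quat([q[1],q[2],q[3],q[0]])
E
python3 - <<'E'
from h import *
for n in('scene','top'): snap(n,n+'0')
a=cv2.imread('pics/scene0.png');b=cv2.imread('pics/top0.png')
s,p,r=tool(); print(s); print(r.as_matrix().round(3))
for f in('scene0','top0'):
    P,im,d=cloud(f); hsv=cv2.cvtColor(im,cv2.COLOR_BGR2HSV); print(f,np.load('pics/%s.npz'%f)['T'].round(3).tolist())
    for nm,lo,hi in(('red',(0,150,80),(8,255,255)),('yel',(22,130,100),(35,255,255)),('blue',(100,130,50),(125,255,255))):
        m=(cv2.inRange(hsv,lo,hi)>0)&(d>0); n,l,st,c=cv2.connectedComponentsWithStats(m.astype(np.uint8))
        for i in range(1,n):
            if st[i,4]>25:
                q=P[l==i]; print(nm,c[i].round(),st[i,4],np.median(q,0).round(3),q.min(0).round(3),q.max(0).round(3))
E
```

```text
{'clock': 0.1, 'q': array([-1.21084691e+00,  1.16441102e-01,  1.44219487e+00,  4.24210241e-05,
        1.58402453e+00, -3.78013171e-02]), 'qd': array([-0.00072171,  0.00029391, -0.00346103,  0.00241377, -0.0006705 ,
       -0.00060556]), 'effort': array([ 8.65309062e-05, -7.33674073e+01, -6.33786678e+01,  2.26494689e-05,
        5.31535596e-03,  4.63689264e-05]), 'tool_pos': array([ 0.26139861, -0.62214016,  0.23063616]), 'eef_rot': array([-5.30416011e-04,  9.80289195e-01,  1.97567226e-01, -6.46959428e-05]), 'force': array([0.03517543, 0.01869868, 0.16264377]), 'ft_torque': array([-0.02287624,  0.03628439, -0.00496945]), 'gripper_force': 0.0, 'gripper_width': 0.9968924395956549}
[[ 0.922  0.387 -0.   ]
 [ 0.387 -0.922  0.001]
 [ 0.    -0.001 -1.   ]]
scene0 [[-0.707, -0.415, 0.572, -0.39], [-0.707, 0.443, -0.552, 0.851], [-0.024, -0.795, -0.606, 1.136], [0.0, 0.0, 0.0, 1.0]]
red [259. 158.] 52 [ 0.566 -0.092  0.271] [ 0.534 -0.339  0.031] [ 0.853 -0.073  0.276]
red [348. 168.] 56 [ 0.473 -0.597  0.014] [ 0.439 -0.649 -0.005] [ 0.507 -0.578  0.027]
yel [160. 278.] 167 [0.544 0.426 0.0
[... 2527 characters left out ...]
401 -0.003] [ 0.947 -0.287  0.057]
blue [126. 107.] 63 [0.858 0.492 0.115] [0.828 0.457 0.06 ] [0.883 0.504 0.195]
blue [213. 108.] 206 [0.873 0.137 0.116] [ 0.793  0.108 -0.004] [0.897 0.21  0.181]
blue [123. 122.] 72 [0.792 0.499 0.115] [0.767 0.461 0.052] [0.831 0.51  0.216]
blue [333. 130.] 140 [ 0.808 -0.346  0.027] [ 0.782 -0.389  0.016] [ 0.843 -0.316  0.035]
blue [152. 160.] 554 [0.629 0.391 0.117] [0.605 0.139 0.   ] [0.754 0.517 0.228]
blue [216. 151.] 123 [0.691 0.126 0.119] [ 0.614  0.116 -0.007] [0.794 0.147 0.128]
blue [239. 149.] 146 [0.726 0.04  0.006] [ 0.703  0.003 -0.008] [0.752 0.079 0.017]
blue [ 75. 187.] 45 [0.544 0.709 0.008] [ 0.533  0.678 -0.006] [0.555 0.754 0.015]
```

View pics/scene0.png

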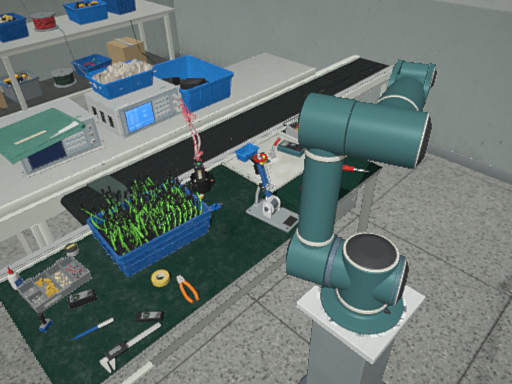

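View pics/top0.png

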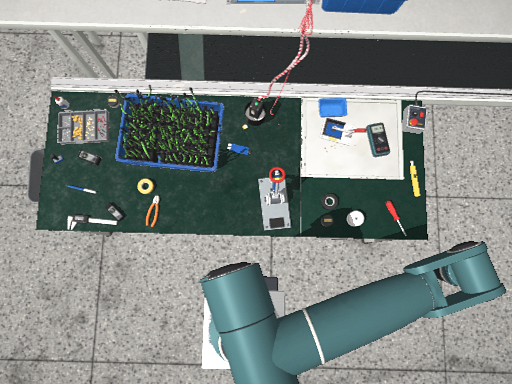

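The scene view shows the stand's ring at px (259,158). The top view has the ring at (277,174), with the plate running toward the robot from about (263,180) to (290,228), so stand +x points roughly along world +x. Next I'll move the wrist camera above it.

Emit:
play_rows:
  targets:
    - {"delta_pos":[0,0,-0.06],"rot":[0,0,0],"fingers":0.085}
    - {"delta_pos":[0.404,-0.394,-0.22],"rot":[0,0,2.85],"fingers":0.085}
    - {"delta_pos":[0.404,-0.394,-0.22],"rot":[0,0,2.85],"fingers":0.085}
    - {"delta_pos":[0.404,-0.394,-0.22],"rot":[0,0,2.85],"fingers":0.085}
    - {"delta_pos":[0.404,-0.394,-0.22],"rot":[0,0,2.85],"fingers":0.085}
    - {"delta_pos":[0.404,-0.394,-0.22],"rot":[0,0,2.85],"fingers":0.085}
    - {"delta_pos":[0.404,-0.394,-0.22],"rot":[0,0,2.85],"fingers":0.085}
    - {"delta_pos":[0.404,-0.394,-0.22],"rot":[0,0,2.85],"fingers":0.085}

```text
clock: 1.1
tool_pos: [0.4257, -0.2327, 0.4111]
eef_rot: [-0.0, 1.0, -0.0, 0.0]
force: [0.9, 0.3, -0.4]
gripper_width: 0.993
gripper_force: 0.0
```

Emit:
play_rows:
  targets:
    - {"delta_pos":[0,0,0],"rot":[0,0,0],"fingers":0.085}

```text
clock: 1.23
tool_pos: [0.4266, -0.2316, 0.4122]
eef_rot: [0.0, 1.0, 0.002, 0.001]
force: [-0.4, -0.3, -0.6]
gripper_width: 0.996
gripper_force: 0.0
```

```bash
python3 - <<'E'
from h import *
s,p,r=tool(); print(s['clock'],p,r.as_matrix().round(3).tolist(),s['q'].round(3))
im,d,p=snap('wrist','w1'); print(p['intrinsics'].tolist(),p['cam_to_world'].round(4).tolist())
E
```

```text
1.225 [ 0.42660299 -0.23157927  0.41221323] [[1.0, 0.005, 0.002], [0.005, -1.0, -0.001], [0.002, 0.001, -1.0]] [-5.500e-01 -2.850e-01  1.527e+00  1.000e-03  1.897e+00  1.016e+00]
[[297.3186396354542, 0.0, 257.10784721060344], [0.0, 297.3186396354542, 194.02101483230172], [0.0, 0.0, 1.0]] [[0.0047, -0.9589, -0.2838, 0.4988], [-1.0, -0.0042, -0.0022, -0.2314], [0.0009, 0.2838, -0.9589, 0.5548], [0.0, 0.0, 0.0, 1.0]]
```

View pics/w1.png

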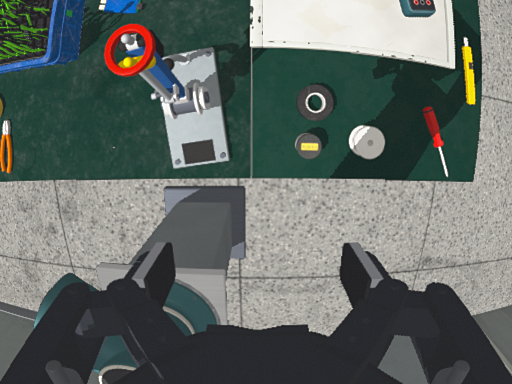

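The wrist view shows the red ring around (129,50), the plate with corners near (213,48), (230,160), (175,166) and (165,100), and clear mat to its left.

```bash
cat >> h.py <<'E'
def wcloud(f):
    z=np.load('pics/%s.npz'%f); d=z['d']; K=z['K']; v,u=np.indices(d.shape)
    x=(u-K[0,2])/K[0,0]; y=(v-K[1,2])/K[1,1]; t=np.hypot(x,y); k=np.tan(t)/np.maximum(t,1e-9)
    P=np.stack([x*k*d,y*k*d,d],-1); return P@z['T'][:3,:3].T+z['T'][:3,3], z['im'], d
def circ(q):
    A=np.c_[2*q[:,:2],np.ones(len(q))]; s=np.linalg.lstsq(A,(q[:,:2]**2).sum(1),rcond=None)[0]; return s[:2],np.sqrt(s[2]+s[0]**2+s[1]**2)
E
python3 - <<'E'
from h import *
P,im,d=wcloud('w1'); hsv=cv2.cvtColor(im,cv2.COLOR_BGR2HSV)
m=((hsv[...,0]<8)|(hsv[...,0]>172))&(hsv[...,1]>150)&(P[...,2]>.255)&(P[...,2]<.29); m[:,220:]=0;m[100:]=0
q=P[m]; print('ring',circ(q),m.sum(),np.percentile(q,[1,50,99],axis=0).round(4).tolist())
m=(P[...,2]>.006)&(P[...,2]<.018)&(hsv[...,1]<60)&(hsv[...,2]>90); m[:,:150]=0;m[:,240:]=0;m[175:]=0;m[:40]=0
n,l,st,c=cv2.connectedComponentsWithStats(m.astype(np.uint8)); i=1+st[1:,4].argmax(); q=P[l==i]
print('plate',len(q),q[:,2].mean(),cv2.minAreaRect((q[:,:2]*1000).astype(np.float32)), cv2.boxPoints(cv2.minAreaRect((q[:,:2]*1000).astype(np.float32))).tolist())
for nm,lo,hi in(('yel',(22,110,80),(35,255,255)),('blue',(100,110,40),(125,255,255))):
    m=(cv2.inRange(hsv,lo,hi)>0); m[:,220:]=0;m[110:]=0;m[:28]=0;m[:,105 if nm=='yel' else 130:][:]; m[:,:105]=0
    q=P[m&(P[...,2]>.06)]; print(nm,len(q),np.median(q,0).round(4),q.min(0).round(3),q.max(0).round(3))
E
```

```text
ring (array([ 0.56476459, -0.10291624]), np.float64(0.02395628130690378)) 1177 [[0.5383, -0.1291, 0.2619], [0.565, -0.1038, 0.2706], [0.5915, -0.0758, 0.2743]]
plate 3993 0.011828273836868642 ((501.7374572753906, -111.41004943847656), (214.82908630371094, 110.1934585571289), 7.678340911865234) [[387.9244384765625, -71.15914916992188], [402.6475830078125, -180.36459350585938], [615.5504760742188, -151.66094970703125], [600.8273315429688, -42.45550537109375]]
yel 214 [ 0.5512 -0.108   0.2633] [ 0.499 -0.231  0.219] [ 0.561 -0.086  0.555]
blue 679 [ 0.5484 -0.1124  0.1847] [ 0.499 -0.231  0.096] [ 0.573 -0.091  0.555]
```

Emit:
play_rows:
  targets:
    - {"delta_pos":[0.138,-0.128,0.05],"rot":[0,0,-0.96],"fingers":0.085}
    - {"delta_pos":[0.138,-0.128,0.05],"rot":[0,0,-0.96],"fingers":0.085}
    - {"delta_pos":[0.138,-0.128,0.08],"rot":[0,0,-0.96],"fingers":0.085}
    - {"delta_pos":[0.138,-0.128,0.08],"rot":[0,0,-0.96],"fingers":0.085}
    - {"delta_pos":[0.138,-0.128,0.08],"rot":[0,0,-0.96],"fingers":0.085}
    - {"delta_pos":[0.138,-0.128,0.08],"rot":[0,0,-0.96],"fingers":0.085}

```text
clock: 2.02
tool_pos: [0.563, -0.1081, 0.3318]
eef_rot: [0.0, 0.998, 0.066, 0.001]
force: [-0.2, -0.3, 0.1]
gripper_width: 0.995
gripper_force: 0.0
```

```bash
python3 - <<'E'
from h import *
s,p,r=tool(); print(s['clock'],p,r.as_matrix().round(4).tolist(),s['qd'].round(3))
snap('wrist','w2')
P,im,d=wcloud('w2'); hsv=cv2.cvtColor(im,cv2.COLOR_BGR2HSV)
m=((hsv[...,0]<8)|(hsv[...,0]>172))&(hsv[...,1]>150)&(P[...,2]>.255)&(P[...,2]<.29)
q=P[m]; print(circ(q),cv2.minEnclosingCircle((q[:,:2]*1000).astype(np.float32)),np.percentile(q,[1,50,99],axis=0).round(4).tolist())
print('delta tool',r.inv().apply(np.array([*cv2.minEnclosingCircle((q[:,:2]).astype(np.float32))[0],.246])-p).round(4))
E
```

```text
2.025 [ 0.56296422 -0.10805549  0.33181955] [[0.9912, 0.1321, 0.0011], [0.1321, -0.9912, -0.0006], [0.001, 0.0007, -1.0]] [-0.003 -0.01  -0.004  0.002 -0.003  0.002]
(array([ 0.56665931, -0.10133029]), np.float64(0.02374401700358183)) ((566.22412109375, -101.21965789794922), 27.58956527709961) [[0.5403, -0.1273, 0.2638], [0.5679, -0.1003, 0.271], [0.5928, -0.075, 0.2742]]
delta tool [ 0.004  -0.0064  0.0858]
```

View pics/w2.png

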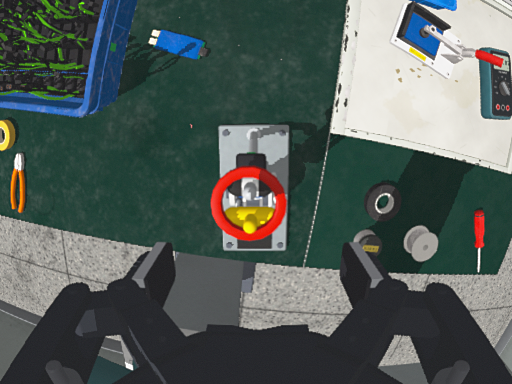

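The view shows the ring at (249,203) round the T-bar pin (250,187) and the yellow pin (250,225), with the fingers on its ±y sides. I'll go down over it and grip.

Emit:
play_rows:
  targets:
    - {"delta_pos":[0.0035,-0.006,0.0],"rot":[0,0,0],"fingers":0.085}
    - {"delta_pos":[0.0035,-0.006,0.04],"rot":[0,0,0],"fingers":0.085}
    - {"delta_pos":[0.0035,-0.006,0.07],"rot":[0,0,0],"fingers":0.085}
    - {"delta_pos":[0.0035,-0.006,0.086],"rot":[0,0,0],"fingers":0.085}
    - {"delta_pos":[0.0035,-0.006,0.086],"rot":[0,0,0],"fingers":0.085}
    - {"delta_pos":[0.0035,-0.006,0.086],"rot":[0,0,0],"fingers":0.05}
    - {"delta_pos":[0.0035,-0.006,0.086],"rot":[0,0,0],"fingers":0.05}
    - {"delta_pos":[0.0035,-0.006,0.086],"rot":[0,0,0],"fingers":0.05}
  force: 25

```text
clock: 3.08
tool_pos: [0.5666, -0.1005, 0.2459]
eef_rot: [0.0, 0.998, 0.067, 0.001]
force: [1.8, -2.1, 5.5]
gripper_width: 0.647
gripper_force: 25.7
```

Emit:
play_rows:
  targets:
    - {"delta_pos":[0,0,0],"rot":[0,0,0],"fingers":0.05}
    - {"delta_pos":[0,0,0],"rot":[0,0,0],"fingers":0.05}

```text
clock: 3.32
tool_pos: [0.5666, -0.1005, 0.2459]
eef_rot: [0.0, 0.998, 0.067, 0.001]
force: [1.3, -1.0, 7.0]
gripper_width: 0.643
gripper_force: 25.7
```

Grip width fits the ring, but the fingertips sit well below its underside. I'll regrip 12 mm higher so it can be laid flat, then lift.

Emit:
play_rows:
  targets:
    - {"delta_pos":[0,0,0],"rot":[0,0,0],"fingers":0.075}
    - {"delta_pos":[0,0,0],"rot":[0,0,0],"fingers":0.075}
    - {"delta_pos":[0,0,-0.012],"rot":[0,0,0],"fingers":0.075}
    - {"delta_pos":[0,0,-0.012],"rot":[0,0,0],"fingers":0.075}
    - {"delta_pos":[0,0,-0.012],"rot":[0,0,0],"fingers":0.05}
    - {"delta_pos":[0,0,-0.012],"rot":[0,0,0],"fingers":0.05}
    - {"delta_pos":[0,0,-0.012],"rot":[0,0,0],"fingers":0.05}
    - {"delta_pos":[0,0,-0.012],"rot":[0,0,0],"fingers":0.05}
  force: 30

```text
clock: 4.32
tool_pos: [0.5662, -0.1004, 0.2568]
eef_rot: [0.0, 0.998, 0.067, 0.0]
force: [1.0, -3.2, 3.3]
gripper_width: 0.639
gripper_force: 31.1
```

Emit:
play_rows:
  targets:
    - {"delta_pos":[0,0,-0.005],"rot":[0,0,0],"fingers":0.05}
    - {"delta_pos":[0,0,-0.015],"rot":[0,0,0],"fingers":0.05}
    - {"delta_pos":[0,0,-0.03],"rot":[0,0,0],"fingers":0.05}
    - {"delta_pos":[0,0,-0.05],"rot":[0,0,0],"fingers":0.05}
    - {"delta_pos":[0,0,-0.05],"rot":[0,0,0],"fingers":0.05}

```text
clock: 4.95
tool_pos: [0.5666, -0.1003, 0.3091]
eef_rot: [0.0, 0.998, 0.067, 0.002]
force: [-0.2, -0.3, -0.7]
gripper_width: 0.639
gripper_force: 31.7
```

```bash
python3 - <<'E'
from h import *
s,p,r=tool(); print(s['clock'],p,r.as_matrix().round(4).tolist())
im,d,_=snap('wrist','w3'); cv2.imwrite('pics/w3c.png',cv2.resize(im[120:384,120:400],None,fx=2,fy=2))
print('to place',r.inv().apply(np.array([.45,.215,.06])-p).round(3))
E
```

```text
4.95 [ 0.56660288 -0.10032409  0.30914228] [[0.991, 0.1336, 0.0031], [0.1336, -0.991, -0.0006], [0.003, 0.0011, -1.0]]
to place [-0.074 -0.328  0.249]
```

View pics/w3c.png

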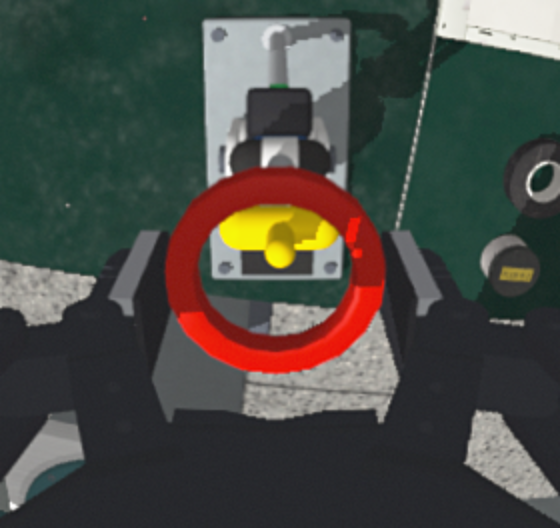

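The ring is lifted level between the pads at crop (275,270), clear of both pins, with the kickstand still folded. Moving to the free mat.

Emit:
play_rows:
  targets:
    - {"delta_pos":[-0.03,-0.06,0.0],"rot":[0,0,0],"fingers":0.05}
    - {"delta_pos":[-0.084,-0.328,0.0],"rot":[0,0,0],"fingers":0.05}
    - {"delta_pos":[-0.084,-0.328,0.0],"rot":[0,0,0],"fingers":0.05}
    - {"delta_pos":[-0.084,-0.328,0.0],"rot":[0,0,0],"fingers":0.05}
    - {"delta_pos":[-0.084,-0.328,0.0],"rot":[0,0,0],"fingers":0.05}
    - {"delta_pos":[-0.084,-0.328,0.0],"rot":[0,0,0],"fingers":0.05}
    - {"delta_pos":[-0.084,-0.328,0.05],"rot":[0,0,0],"fingers":0.05}
    - {"delta_pos":[-0.084,-0.328,0.1],"rot":[0,0,0],"fingers":0.05}

```text
clock: 6.0
tool_pos: [0.4387, 0.214, 0.205]
eef_rot: [-0.0, 0.998, 0.067, 0.0]
force: [0.0, 1.2, -0.6]
gripper_width: 0.638
gripper_force: 32.0
```

Emit:
play_rows:
  targets:
    - {"delta_pos":[0,0,0.05],"rot":[0,0,0],"fingers":0.05}
    - {"delta_pos":[0,0,0.1],"rot":[0,0,0],"fingers":0.05}
    - {"delta_pos":[0,0,0.13],"rot":[0,0,0],"fingers":0.05}
    - {"delta_pos":[0,0,0.15],"rot":[0,0,0],"fingers":0.05}
    - {"delta_pos":[0,0,0.15],"rot":[0,0,0],"fingers":0.05}
    - {"delta_pos":[0,0,0.15],"rot":[0,0,0],"fingers":0.05}

```text
clock: 6.75
tool_pos: [0.4393, 0.2137, 0.0574]
eef_rot: [-0.0, 0.998, 0.067, 0.0]
force: [-0.1, -0.6, -0.8]
gripper_width: 0.638
gripper_force: 32.0
```

Emit:
play_rows:
  targets:
    - {"delta_pos":[0,0,0.03],"rot":[0,0,0],"fingers":0.05}
    - {"delta_pos":[0,0,0.05],"rot":[0,0,0],"fingers":0.05}
    - {"delta_pos":[0,0,0.054],"rot":[0,0,0],"fingers":0.05}
    - {"delta_pos":[0,0,0.056],"rot":[0,0,0],"fingers":0.05}
    - {"delta_pos":[0,0,0.056],"rot":[0,0,0],"fingers":0.05}

```text
clock: 7.38
tool_pos: [0.4396, 0.2138, 0.0016]
eef_rot: [-0.0, 0.998, 0.067, 0.001]
force: [0.3, 0.3, 0.3]
gripper_width: 0.642
gripper_force: 32.0
```

Emit:
play_rows:
  targets:
    - {"delta_pos":[0,0,0.0015],"rot":[0,0,0],"fingers":0.05}
    - {"delta_pos":[0,0,0.0015],"rot":[0,0,0],"fingers":0.05}

```text
clock: 7.62
tool_pos: [0.4392, 0.2136, -0.0006]
eef_rot: [-0.0, 0.998, 0.067, 0.0]
force: [-1.2, -1.0, -1.0]
gripper_width: 0.638
gripper_force: 32.0
```

Emit:
play_rows:
  targets:
    - {"delta_pos":[0,0,0.0015],"rot":[0,0,0],"fingers":0.05}
    - {"delta_pos":[0,0,0.002],"rot":[0,0,0],"fingers":0.05}
    - {"delta_pos":[0,0,0.002],"rot":[0,0,0],"fingers":0.05}

```text
clock: 8.0
tool_pos: [0.4391, 0.2136, -0.0029]
eef_rot: [0.0, 0.998, 0.067, -0.0]
force: [-1.0, -0.4, 1.1]
gripper_width: 0.636
gripper_force: 32.1
```

Emit:
play_rows:
  targets:
    - {"delta_pos":[0,0,0.0015],"rot":[0,0,0],"fingers":0.05}
    - {"delta_pos":[0,0,0.0015],"rot":[0,0,0],"fingers":0.05}

```text
clock: 8.25
tool_pos: [0.4393, 0.2137, -0.0038]
eef_rot: [-0.0, 0.998, 0.067, 0.0]
force: [-3.9, -0.6, 8.1]
gripper_width: 0.637
gripper_force: 35.7
```

Contact with the mat. Release and rise.

Emit:
play_rows:
  targets:
    - {"delta_pos":[0,0,0],"rot":[0,0,0],"fingers":0.07}
    - {"delta_pos":[0,0,0],"rot":[0,0,0],"fingers":0.085}
    - {"delta_pos":[0,0,0],"rot":[0,0,0],"fingers":0.085}
    - {"delta_pos":[0,0,-0.03],"rot":[0,0,0],"fingers":0.085}
    - {"delta_pos":[0,0,-0.09],"rot":[0,0,0],"fingers":0.085}
    - {"delta_pos":[0,0,-0.15],"rot":[0,0,0],"fingers":0.085}
    - {"delta_pos":[0,0,-0.21],"rot":[0,0,0],"fingers":0.085}
    - {"delta_pos":[0,0,-0.27],"rot":[0,0,0],"fingers":0.085}

```text
clock: 9.25
tool_pos: [0.4387, 0.2135, 0.2677]
eef_rot: [-0.0, 0.998, 0.067, 0.0]
force: [1.2, 0.2, 0.0]
gripper_width: 0.992
gripper_force: 0.0
```

```bash
python3 - <<'E'
from h import *
s,p,r=tool(); print(s['clock'],p,r.as_matrix().round(4).tolist(),s['q'].round(3))
snap('wrist','w4')
P,im,d=wcloud('w4'); hsv=cv2.cvtColor(im,cv2.COLOR_BGR2HSV)
m=((hsv[...,0]<8)|(hsv[...,0]>172))&(hsv[...,1]>150)&(abs(P[...,0]-.44)<.05)&(abs(P[...,1]-.214)<.05)
q=P[m]; print(m.sum(),cv2.minEnclosingCircle((q[:,:2]*1000).astype(np.float32)),np.percentile(q,[2,50,98],axis=0).round(4).tolist())
E
```

```text
9.25 [0.43874811 0.21346486 0.26766174] [[0.991, 0.1335, 0.0003], [0.1335, -0.991, 0.0001], [0.0003, -0.0001, -1.0]] [ 0.401 -0.305  1.775  0.     1.671  1.837]
734 ((436.9667053222656, 213.4698486328125), 29.646005630493164) [[0.4113, 0.1868, -0.0007], [0.4376, 0.2132, 0.0095], [0.4649, 0.2398, 0.0115]]
```

Ring lies flat (top at z≈0.010). Next, go above the foot bar and measure.

Emit:
play_rows:
  targets:
    - {"delta_pos":[0,0.0,-0.05],"rot":[0,0,0],"fingers":0.085}
    - {"delta_pos":[0.058,0.329,-0.09],"rot":[0,0,0],"fingers":0.085}
    - {"delta_pos":[0.058,0.329,-0.09],"rot":[0,0,0],"fingers":0.085}
    - {"delta_pos":[0.058,0.329,-0.09],"rot":[0,0,0],"fingers":0.085}
    - {"delta_pos":[0.058,0.329,-0.09],"rot":[0,0,0],"fingers":0.085}
    - {"delta_pos":[0.058,0.329,-0.09],"rot":[0,0,0],"fingers":0.085}
    - {"delta_pos":[0.058,0.329,-0.09],"rot":[0,0,0],"fingers":0.085}
    - {"delta_pos":[0.058,0.329,-0.09],"rot":[0,0,0],"fingers":0.085}

```text
clock: 10.3
tool_pos: [0.5407, -0.1062, 0.3551]
eef_rot: [-0.0, 0.998, 0.066, -0.0]
force: [0.2, 0.0, -0.6]
gripper_width: 0.996
gripper_force: 0.0
```

```bash
python3 - <<'E'
from h import *
s,p,r=tool(); print(s['clock'],p)
im,d,_=snap('wrist','w5')
P,im,d=wcloud('w5'); hsv=cv2.cvtColor(im,cv2.COLOR_BGR2HSV)
a=np.radians(7.68); ex=np.array([np.cos(a),np.sin(a)]); ey=np.array([-ex[1],ex[0]]); O=np.array([.5141,-.1097])
S=np.dstack([(P[...,:2]-O)@ex,(P[...,:2]-O)@ey,P[...,2]])*1000
m=(cv2.inRange(hsv,(20,110,60),(36,255,255))>0)&(S[...,2]>200)&(abs(S[...,1])<60)&(abs(S[...,0])<150)
q=S[m]; print('yel',m.sum(),np.percentile(q,[1,10,50,90,99],axis=0).round(1).tolist()); b=q[q[:,2]<268]; print('bar y',np.percentile(b[:,1],[1,99]), 'pin',q[q[:,2]>270].mean(0) if (q[:,2]>270).any() else 0)
m=(S[...,2]>240)&(S[...,2]<290)&(abs(S[...,1])<60)&(S[...,0]>50)&(S[...,0]<100); q=S[m]; print('T',m.sum(),np.percentile(q,[1,10,50,90,99],axis=0).round(1).tolist())
m=(S[...,2]>6)&(S[...,2]<18)&(hsv[...,1]<60)&(hsv[...,2]>90)&(abs(S[...,1])<70)&(abs(S[...,0])<140); q=S[m]; print('plate',m.sum(),np.percentile(q,[.5,99.5],axis=0))
cv2.imwrite('pics/w5c.png',cv2.resize(im[100:340,130:380],None,fx=2.4,fy=2.4))
E
```

```text
10.3 [ 0.54073296 -0.10616692  0.3550999 ]
yel 907 [[31.1, -19.9, 254.2], [33.8, -15.0, 258.0], [39.9, -0.2, 261.8], [44.4, 15.6, 277.7], [45.2, 20.5, 280.3]]
bar y [-20.02147972  20.5628124 ] pin [ 4.07117013e+01 -4.75212212e-02  2.85161161e+02]
T 840 [[50.6, -15.8, 247.3], [55.6, -12.2, 256.8], [63.6, 0.4, 261.4], [69.3, 12.5, 277.9], [70.7, 16.8, 280.1]]
plate 4281 [[-116.77298092  -53.57873351    9.29712555]
 [  94.09068549   54.60585664   16.19221294]]
```

View pics/w5c.png

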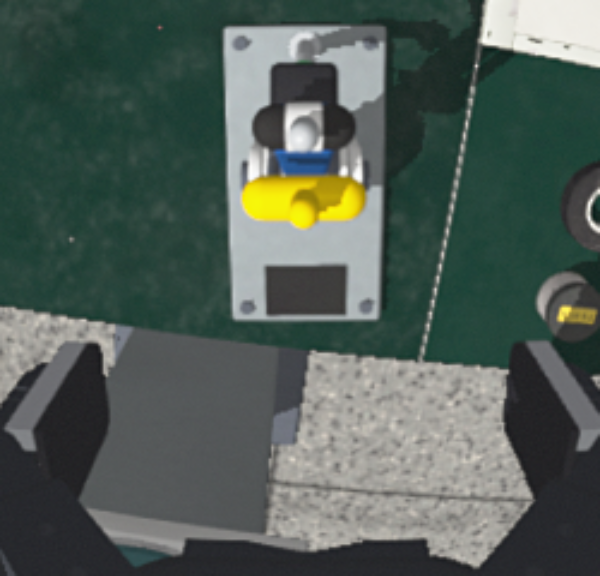

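The foot bar is at crop (303,200), matching the predicted pose in y within 0.2 mm. I'll go down over its two ends and grip lightly.

Emit:
play_rows:
  targets:
    - {"delta_pos":[0.0107,0,0.02],"rot":[0,0,0],"fingers":0.085}
    - {"delta_pos":[0.0107,0,0.07],"rot":[0,0,0],"fingers":0.085}
    - {"delta_pos":[0.0107,0,0.11],"rot":[0,0,0],"fingers":0.085}
    - {"delta_pos":[0.0107,0,0.12],"rot":[0,0,0],"fingers":0.07}
    - {"delta_pos":[0.0107,0,0.12],"rot":[0,0,0],"fingers":0.055}
    - {"delta_pos":[0.0107,0,0.12],"rot":[0,0,0],"fingers":0.04}
    - {"delta_pos":[0.0107,0,0.12],"rot":[0,0,0],"fingers":0.04}
    - {"delta_pos":[0.0107,0,0.12],"rot":[0,0,0],"fingers":0.04}
  force: 20

```text
clock: 11.35
tool_pos: [0.5518, -0.1038, 0.2377]
eef_rot: [0.001, 0.998, 0.067, 0.001]
force: [1.6, -5.9, 5.5]
gripper_width: 0.493
gripper_force: 20.6
```

Emit:
play_rows:
  targets:
    - {"delta_pos":[0,0,0],"rot":[0,0,0],"fingers":0.04}
    - {"delta_pos":[0,0,0],"rot":[0,0,0],"fingers":0.04}

```text
clock: 11.6
tool_pos: [0.5518, -0.1038, 0.2377]
eef_rot: [0.001, 0.998, 0.067, 0.002]
force: [1.4, -4.4, 6.1]
gripper_width: 0.496
gripper_force: 20.6
```

Emit:
play_rows:
  targets:
    - {"delta_pos":[-0.0115,0,-0.003],"rot":[0,0,0],"fingers":0.04}
    - {"delta_pos":[-0.023,0,-0.0046],"rot":[0,0,0],"fingers":0.04}
    - {"delta_pos":[-0.0463,0,-0.0046],"rot":[0,0,0],"fingers":0.04}
    - {"delta_pos":[-0.0691,0,0],"rot":[0,0,0],"fingers":0.04}
    - {"delta_pos":[-0.0691,0,0],"rot":[0,0,0],"fingers":0.04}

```text
clock: 12.22
tool_pos: [0.482, -0.1132, 0.2371]
eef_rot: [0.001, 0.998, 0.066, 0.001]
force: [0.7, -6.0, 1.8]
gripper_width: 0.493
gripper_force: 21.1
```

Emit:
play_rows:
  targets:
    - {"delta_pos":[-0.0216,0,0.0091],"rot":[0,0,0],"fingers":0.04}
    - {"delta_pos":[-0.0408,0,0.0223],"rot":[0,0,0],"fingers":0.04}
    - {"delta_pos":[-0.0571,0,0.039],"rot":[0,0,0],"fingers":0.04}
    - {"delta_pos":[-0.0697,0,0.0587],"rot":[0,0,0],"fingers":0.04}
    - {"delta_pos":[-0.0697,0,0.0587],"rot":[0,0,0],"fingers":0.04}

```text
clock: 12.85
tool_pos: [0.4127, -0.1225, 0.177]
eef_rot: [0.001, 0.998, 0.066, -0.0]
force: [-4.2, -7.5, 3.6]
gripper_width: 0.491
gripper_force: 22.2
```

```bash
python3 - <<'E'
from h import *
s,p,r=tool(); print(s['clock'],p,s['force'].round(1),r.as_matrix().round(3).tolist())
im,d,_=snap('wrist','w6'); cv2.imwrite('pics/w6c.png',cv2.resize(im[60:384,100:412],None,fx=1.8,fy=1.8))
E
```

```text
12.85 [ 0.41271808 -0.12254226  0.1770052 ] [-4.2 -7.5  3.6] [[0.991, 0.133, -0.0], [0.133, -0.991, -0.002], [-0.0, 0.002, -1.0]]
```

View pics/w6c.png

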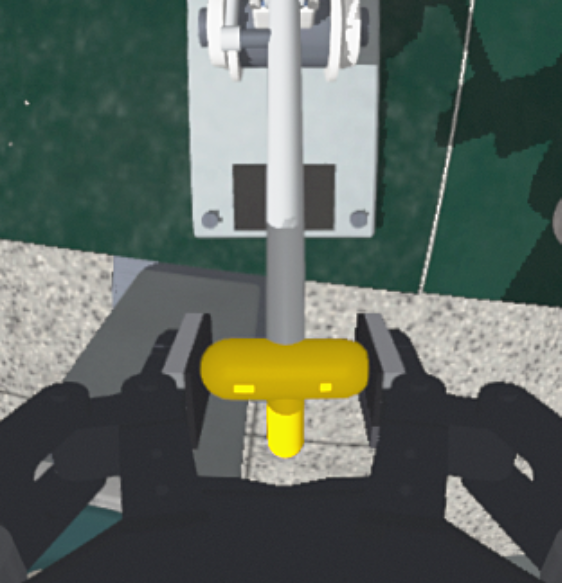

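The foot bar is held by its ends at crop (285,370), with the kickstand swung out to about 1.4 rad. Continuing down to about 2.35.

Emit:
play_rows:
  targets:
    - {"delta_pos":[-0.0085,0,0.0218],"rot":[0,0,0],"fingers":0.04}
    - {"delta_pos":[-0.0125,0,0.0448],"rot":[0,0,0],"fingers":0.04}
    - {"delta_pos":[-0.0118,0,0.068],"rot":[0,0,0],"fingers":0.04}
    - {"delta_pos":[-0.0065,0,0.0909],"rot":[0,0,0],"fingers":0.04}
    - {"delta_pos":[0,0,0.107],"rot":[0,0,0],"fingers":0.04}
    - {"delta_pos":[0,0,0.107],"rot":[0,0,0],"fingers":0.04}

```text
clock: 13.65
tool_pos: [0.4141, -0.1224, 0.07]
eef_rot: [0.001, 0.998, 0.067, 0.0]
force: [-3.1, -8.4, -1.6]
gripper_width: 0.492
gripper_force: 22.1
```

Emit:
play_rows:
  targets:
    - {"delta_pos":[0.003,0,0.005],"rot":[0,0,0],"fingers":0.04}
    - {"delta_pos":[0.0055,0,0.009],"rot":[0,0,0],"fingers":0.04}
    - {"delta_pos":[0.0055,0,0.009],"rot":[0,0,0],"fingers":0.04}

```text
clock: 14.02
tool_pos: [0.4194, -0.1217, 0.0616]
eef_rot: [0.001, 0.998, 0.067, 0.0]
force: [-1.9, -7.8, -1.6]
gripper_width: 0.497
gripper_force: 22.2
```

Emit:
play_rows:
  targets:
    - {"delta_pos":[0,0,0],"rot":[0,0,0],"fingers":0.06}
    - {"delta_pos":[0,0,0],"rot":[0,0,0],"fingers":0.075}
    - {"delta_pos":[0,0,-0.02],"rot":[0,0,0],"fingers":0.075}
    - {"delta_pos":[0,0,-0.08],"rot":[0,0,0],"fingers":0.075}
    - {"delta_pos":[0,0,-0.14],"rot":[0,0,0],"fingers":0.075}
    - {"delta_pos":[0,0,-0.2],"rot":[0,0,0],"fingers":0.075}
    - {"delta_pos":[0,0,-0.26],"rot":[0,0,0],"fingers":0.075}
    - {"delta_pos":[0,0,-0.28],"rot":[0,0,0],"fingers":0.075}

```text
clock: 15.02
tool_pos: [0.4193, -0.1211, 0.345]
eef_rot: [0.001, 0.998, 0.067, 0.002]
force: [0.2, 0.7, -1.4]
gripper_width: 0.88
gripper_force: 0.0
```

```bash
python3 - <<'E'
from h import *
s,p,r=tool(); print(s['clock'],p)
im,d,_=snap('wrist','w7')
P,im,d=wcloud('w7'); hsv=cv2.cvtColor(im,cv2.COLOR_BGR2HSV)
a=np.radians(7.68); ex=np.array([np.cos(a),np.sin(a)]); ey=np.array([-ex[1],ex[0]]); O=np.array([.5141,-.1097])
S=np.dstack([(P[...,:2]-O)@ex,(P[...,:2]-O)@ey,P[...,2]])*1000
m=(cv2.inRange(hsv,(20,110,60),(36,255,255))>0)&(S[...,2]>15)&(abs(S[...,1])<60)&(abs(S[...,0])<150)
q=S[m]; print('yel',m.sum(),np.percentile(q,[1,10,50,90,99],axis=0).round(1).tolist())
m=(S[...,2]>240)&(S[...,2]<290)&(abs(S[...,1])<40)&(S[...,0]>-20)&(S[...,0]<100); q=S[m]; print('T',m.sum(),np.percentile(q,[1,10,50,90,99],axis=0).round(1).tolist())
cv2.imwrite('pics/w7c.png',cv2.resize(im[60:384,100:412],None,fx=1.8,fy=1.8))
E
```

```text
15.025 [ 0.4193252  -0.12105812  0.34502478]
yel 319 [[-107.5, -21.5, 61.7], [-98.4, -16.2, 76.7], [-92.2, -0.6, 80.9], [-85.8, 16.0, 82.7], [-23.6, 20.3, 487.7]]
T 905 [[48.7, -16.6, 240.6], [50.4, -11.1, 245.4], [56.1, 0.3, 258.5], [61.5, 11.7, 263.3], [63.8, 17.2, 274.4]]
```

View pics/w7c.png

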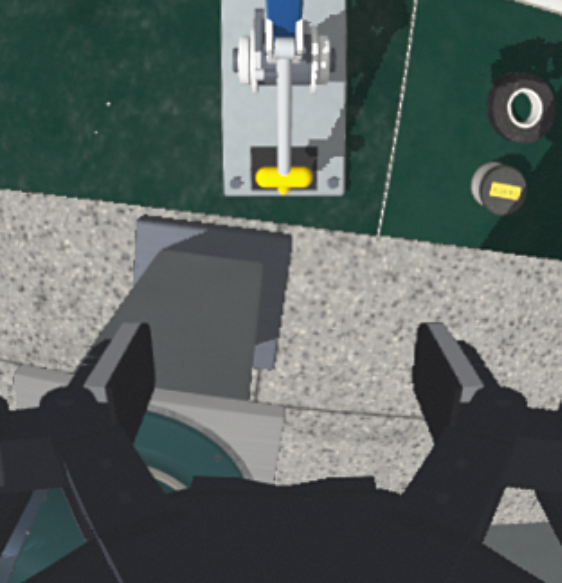

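The foot bar is at X −92, Z 74 mm in the stand frame, which is fully down (2.5 rad), and the mast is still on its stop. Now over to the T-bar.

Emit:
play_rows:
  targets:
    - {"delta_pos":[0.06,0.0013,0],"rot":[0,0,0],"fingers":0.075}
    - {"delta_pos":[0.12,0.0013,0],"rot":[0,0,0],"fingers":0.075}
    - {"delta_pos":[0.157,0.0013,0],"rot":[0,0,0],"fingers":0.075}
    - {"delta_pos":[0.157,0.0013,0.03],"rot":[0,0,0],"fingers":0.075}
    - {"delta_pos":[0.157,0.0013,0.08],"rot":[0,0,0],"fingers":0.075}
    - {"delta_pos":[0.157,0.0013,0.112],"rot":[0,0,0],"fingers":0.065}
    - {"delta_pos":[0.157,0.0013,0.112],"rot":[0,0,0],"fingers":0.05}
    - {"delta_pos":[0.157,0.0013,0.112],"rot":[0,0,0],"fingers":0.03}
  force: 30

```text
clock: 16.08
tool_pos: [0.5749, -0.1012, 0.2299]
eef_rot: [-0.0, 0.998, 0.067, 0.0]
force: [-7.4, 12.1, -7.7]
gripper_width: 0.4
gripper_force: 31.3
```

Emit:
play_rows:
  targets:
    - {"delta_pos":[0,0,0],"rot":[0,0,0],"fingers":0.03}
    - {"delta_pos":[0,0,0],"rot":[0,0,0],"fingers":0.03}
    - {"delta_pos":[0,0,0],"rot":[0,0,0],"fingers":0.03}
    - {"delta_pos":[0,0,0],"rot":[0,0,0],"fingers":0.03}

```text
clock: 16.58
tool_pos: [0.5748, -0.101, 0.23]
eef_rot: [-0.0, 0.998, 0.067, 0.0]
force: [-3.2, 4.1, -4.6]
gripper_width: 0.391
gripper_force: 30.4
```

Emit:
play_rows:
  targets:
    - {"delta_pos":[-0.0101,0,-0.0028],"rot":[0,0,0],"fingers":0.03}
    - {"delta_pos":[-0.0203,0,-0.0051],"rot":[0,0,0],"fingers":0.03}
    - {"delta_pos":[-0.0306,0,-0.007],"rot":[0,0,0],"fingers":0.03}
    - {"delta_pos":[-0.0409,0,-0.0083],"rot":[0,0,0],"fingers":0.03}
    - {"delta_pos":[-0.0514,0,-0.009],"rot":[0,0,0],"fingers":0.03}
    - {"delta_pos":[-0.0618,0,-0.0093],"rot":[0,0,0],"fingers":0.03}
    - {"delta_pos":[-0.0618,0,-0.0093],"rot":[0,0,0],"fingers":0.03}
    - {"delta_pos":[-0.0618,0,-0.0093],"rot":[0,0,0],"fingers":0.03}
  force: 40

```text
clock: 17.58
tool_pos: [0.5135, -0.1094, 0.2395]
eef_rot: [-0.0, 0.998, 0.067, 0.001]
force: [-0.5, 5.6, -1.6]
gripper_width: 0.387
gripper_force: 40.9
```

```bash
python3 - <<'E'
from h import *
s,p,r=tool(); print(s['clock'],p,s['force'])
a=np.radians(7.68); ex=np.array([np.cos(a),np.sin(a)]); ey=np.array([-ex[1],ex[0]]); O=np.array([.5141,-.1097])
print('tcp stand',((p[:2]-O)@ex).round(4),((p[:2]-O)@ey).round(4))
im,d,_=snap('wrist','w8')
P,im,d=wcloud('w8'); hsv=cv2.cvtColor(im,cv2.COLOR_BGR2HSV)
S=np.dstack([(P[...,:2]-O)@ex,(P[...,:2]-O)@ey,P[...,2]])*1000
m=(cv2.inRange(hsv,(20,110,60),(36,255,255))>0)&(S[...,2]>5)&(S[...,2]<120)&(abs(S[...,1])<60)&(abs(S[...,0])<150)
q=S[m]; print('yel',m.sum(),np.percentile(q,[1,10,50,90,99],axis=0).round(1).tolist() if len(q) else 0)
m=(S[...,2]>245)&(S[...,2]<295)&(abs(S[...,1])<14)&(abs(S[...,0])<30); q=S[m]; print('T',m.sum(),np.percentile(q,[1,10,50,90,99],axis=0).round(1).tolist()); t=q[q[:,2]>284]; print('pin',len(t),t.mean(0))
snap('scene','s8'); P,im,d=cloud('s8'); S=np.dstack([(P[...,:2]-O)@ex,(P[...,:2]-O)@ey,P[...,2]])*1000; hsv=cv2.cvtColor(im,cv2.COLOR_BGR2HSV)
m=(cv2.inRange(hsv,(100,130,40),(125,255,255))>0)&(abs(S[...,1])<25)&(abs(S[...,0])<60)&(S[...,2]>80)&(S[...,2]<240)
q=S[m]; print('blue',len(q),np.polyfit(q[:,2],q[:,0],1) if len(q)>5 else 0)
cv2.imwrite('pics/w8c.png',cv2.resize(cv2.imread('pics/w8.png')[60:384,100:412],None,fx=1.8,fy=1.8))
E
```

```text
17.575 [ 0.5134594  -0.10941352  0.23953571] [-0.45662848  5.61460614 -1.61055866]
tcp stand -0.0006 0.0004
yel 0 0
T 3553 [[-5.8, -13.4, 246.0], [-2.0, -9.4, 254.6], [5.5, 0.2, 270.8], [10.0, 9.6, 284.6], [10.5, 13.4, 288.2]]
pin 392 [ -2.88923617   0.31965737 286.60850932]
blue 103 [-0.00905206 -1.5283759 ]
```

View pics/w8c.png

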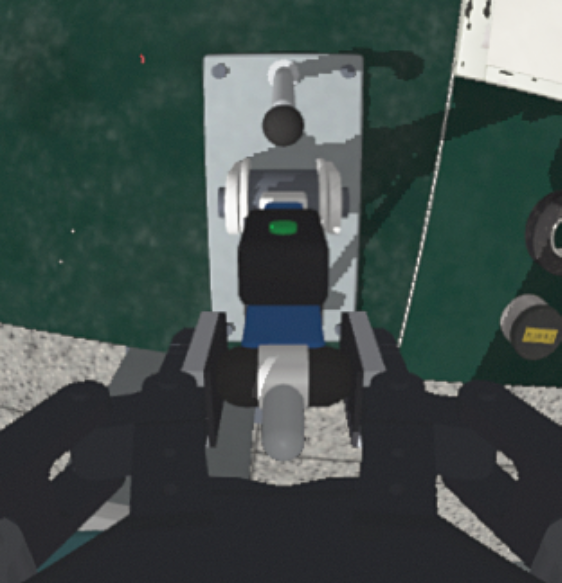

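The mast is upright (slope about −0.01 rad from the camera), held by the T-bar ends at crop (285,375), with the rear stop ball free at (283,125). One short hold, then hand in.

Emit:
play_rows:
  targets:
    - {"delta_pos":[0,0,0],"rot":[0,0,0],"fingers":0.03}
    - {"delta_pos":[0,0,0],"rot":[0,0,0],"fingers":0.03}
    - {"delta_pos":[0,0,0],"rot":[0,0,0],"fingers":0.03}
    - {"delta_pos":[0,0,0],"rot":[0,0,0],"fingers":0.03}

```text
clock: 18.18
tool_pos: [0.5136, -0.1094, 0.2396]
eef_rot: [-0.0, 0.998, 0.067, 0.001]
force: [-0.2, 6.2, -0.7]
gripper_width: 0.39
gripper_force: 40.9
```

```bash
python3 - <<'E'
from h import *
a=np.radians(7.68); ex=np.array([np.cos(a),np.sin(a)]); ey=np.array([-ex[1],ex[0]]); O=np.array([.5141,-.1097])
snap('wrist','w9'); P,im,d=wcloud('w9'); S=np.dstack([(P[...,:2]-O)@ex,(P[...,:2]-O)@ey,P[...,2]])*1000
m=(S[...,2]>245)&(S[...,2]<295)&(abs(S[...,1])<14)&(abs(S[...,0])<30); q=S[m]; print('T',m.sum(),np.percentile(q,[1,10,50,90,99],axis=0).round(1).tolist())
print(monitor.state()['force']); print(job.hand_in())
E
```

```text
T 3541 [[-5.9, -13.4, 246.0], [-1.8, -9.4, 254.6], [5.7, 0.2, 270.8], [10.2, 9.6, 284.5], [10.6, 13.4, 288.4]]
[-0.51007422  5.23855819 -0.77596296]
the job is handed in; nothing more can be done
None
```

The job is handed in at about 18 s: the ring lies flat on the mat off the stand, the kickstand is fully down (measured at 2.5 rad), and the gripper holds the mast upright to within about 0.01 rad, clear of its stop and the kickstand.

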